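# Rinse the combs and brushes in the wash-place tray

## Robot

A 7-joint arm with a two-finger parallel gripper is mounted at the origin on the work surface. World frame = base frame: x ahead of the robot, y to its left, z up, the work surface at z = 0. Lengths are in m, angles in rad, forces in N, time in s.
With the tool pointing down it reaches from about 0.425 to 1.025 m from the base axis. Payload 3.6 kg.
Tool frame: the origin (TCP) lies between the finger pads; the fingertips stand tips_ahead ahead of it and the grasp point (between the pads) is the TCP (tips_ahead is the distance from the TCP to the fingertips, in m); z points along the fingers, y is the line along which they close (so a half turn about z gives the same grasp; the last joint's range is limited). The gripper opens to 85 mm and grips with 20 to 120 N. Pads are 22 mm wide; open, the fingers measure 114 mm over their backs; the gripper's body (76 mm by 85 mm) begins 54 mm behind the grasp point. The pads swing forward as they close: fully open they stand 13 mm farther back than shut.
Start: joints at [-1.337, 0.591, 0.048, 1.609, -0.033, 0.943, -0.034], TCP at [0.233, 0.686, 0.25] pointing down, gripper open.
Joint ranges: [-2.69, 2.69], [-0.47, 2.24], [-1.27, 1.36], [0.19, 2.51], [-1.53, 4.68], [0.08, 2.07], [-3.09, 3.09]. Speed limits (rad/s): [2.57, 2.57, 3.14, 3.14, 3.14, 3.14, 3.14].

## Interface

Orientations are given as [roll, pitch, yaw] about the fixed x, y, z axes, in that order (R = Rz(yaw) Ry(pitch) Rx(roll)).
In Python, from workcell import * gives the robot as it stands. The module is installed in compiled form; this text tells all that it offers.
- The arm moves only by the shell command python3 -m crank 'ROWS' [OPENING]. ROWS is a JSON object of lists of equal length, an entry for each row: "slide": the shift along the tool's x, y, z in cm, a list of three; "turn": the turn, a rotation vector about the tool's x, y, z in degrees, a list of three. In form: {"slide": [[x, y, z], ...], "turn": [[ax, ay, az], ...]}. A call has 1 to 12 rows; each row is the pose to reach, as a shift and turn from the pose commanded when the call began, along the tool's axes at that moment; what a row does not reach only later rows make up. A row lasts 1/12 s, in which the tool goes at most 41.7 mm and 7.16 degrees, less where a joint would pass 70% of its speed; a pose out of reach is approached as far as the arm can. A call with a gripper value outside its range is refused whole. OPENING is the opening, from 0 (shut) to 1 (fully open), set as the call begins (- or left out, the last holds). The fingers move at their own pace and stop on an object; the grip force is fixed at half the most. Time passes only in rows, so rows that repeat a pose let the fingers close. It gives the time, the measured TCP pose, the force, the opening and the grip force at its end, in the units of the state.
- sense(): the state, without advancing time (a new reading comes with each control period).
- get_image(name): name is "side" or "top"; returns a dict with "color" (384x512x3 uint8, red, green, blue), "mtx" (3x3 intrinsics, pixels), "origin" and "attitude" of the camera in the world. Camera axes: x right, y down, z forward; pixel columns grow to the right and rows downward; lengths in m; the calibration is good to about 2 mm. A picture is of the moment at which its call begins. There is no depth.
- close_job(): hands the job in; it is judged then, once.
The state is a dict: "clock": time; "joint_positions": joint angles; "qvel": joint speeds; "joint_efforts": joint torques, N m; "tcp_pos": TCP position; "tool_rot": TCP orientation; "contact_force": force on the tool from outside, world axes, zero at the start; "wrist_torque": the same for the moment, N m; "opening": opening from 0.0 (shut) to 1.0 (fully open); "finger_force": force on a finger pad.
Only numpy, scipy, OpenCV 4.12 (cv2) and the standard library are available. Lean on these libraries where they do the work, as an engineer would, in place of code of your own. Each camera call takes 0.05 s, during which the arm holds its last target. There are 200 camera calls.

## Task

Clear the rinsing tray by laying the pumice stone flat in the white soap dish, then rinse the empty tray: press the steel pedal right down to its stop, keep it there for two seconds and let it come up. Then lay every comb, scrubbing brush and foot file from the cement flat in the tray, each right side up in a compartment of its own shape with its head in the wide end, and once all are in, press the pedal to its stop for two seconds again and let it up. Leave the pieces in the tray and the stone in the dish, and do not knock the soap dish or the small steel bowl away.

Things in the scene. Friction and masses are not known exactly. Their poses are not given: they have to be found in the camera images.
- comb_a: wooden comb, 120 mm long, 50 to 90 g, flat on the cement; may be absent; alike with its twin. Origin: centre of its flat underside; x from handle to head, z up. Handle x = -60 to +2 mm, 20 mm wide, 14 mm thick, straight: grip it across (along y) about x = -18 mm. Head x = +4 to +60 mm, 52 mm wide, a flat double-sided comb with fine teeth to both sides; 12 mm thick
- comb_b: wooden comb, 120 mm long, 50 to 90 g, flat on the cement; may be absent; alike with its twin. Origin: centre of its flat underside; x from handle to head, z up. Handle x = -60 to +2 mm, 20 mm wide, 14 mm thick, straight: grip it across (along y) about x = -18 mm. Head x = +4 to +60 mm, 52 mm wide, a flat double-sided comb with fine teeth to both sides; 12 mm thick
- brush_a: wooden scrubbing brush, 120 mm long, 50 to 90 g, flat on the cement; may be absent; alike with its twin. Origin: centre of its flat underside; x from handle to head, z up. Handle x = -60 to +2 mm, 20 mm wide, 14 mm thick, straight: grip it across (along y) about x = -18 mm. Head x = +4 to +60 mm, 40 mm wide, 12 mm thick, with a block of bristles standing up on it to 32 mm above the underside
- brush_b: wooden scrubbing brush, 120 mm long, 50 to 90 g, flat on the cement; may be absent; alike with its twin. Origin: centre of its flat underside; x from handle to head, z up. Handle x = -60 to +2 mm, 20 mm wide, 14 mm thick, straight: grip it across (along y) about x = -18 mm. Head x = +4 to +60 mm, 40 mm wide, 12 mm thick, with a block of bristles standing up on it to 32 mm above the underside
- foot_file: wooden foot file, 120 mm long, 50 to 90 g, flat on the cement; may be absent. Origin: centre of its flat underside; x from handle to head, z up. Handle x = -60 to +2 mm, 20 mm wide, 14 mm thick, straight: grip it across (along y) about x = -18 mm. Head x = +4 to +60 mm, 30 mm wide, with a grey stone rasping plate on top, 16 mm thick in all
- tray: white plastic tray fixed to the cement, 148 x 280 x 20 mm. Origin: centre of its underside; x towards the head ends of its compartments, z up. Five keyhole compartments side by side, from +y to -y: comb, brush, file, brush, comb. Floor 10 mm above the cement, walls 10 mm above the floor. An open finger groove without walls, at floor height, crosses the whole tray at x = -38 to +4 mm
- comb_bay_1 (a point): centre of a comb compartment on its floor, where the piece's origin belongs; axes as the tray's, the piece's x along them. It is 128 mm long; wide end (x = +4 to +64 mm) 58 mm wide for the head, finger groove x = -38 to +4 mm, narrow end (x = -64 to -38 mm) 28 mm wide for the handle
- brush_bay_1 (a point): centre of a brush compartment on its floor, where the piece's origin belongs; axes as the tray's, the piece's x along them. It is 128 mm long; wide end (x = +4 to +64 mm) 46 mm wide for the head, finger groove x = -38 to +4 mm, narrow end (x = -64 to -38 mm) 28 mm wide for the handle
- file_bay (a point): centre of a file compartment on its floor, where the piece's origin belongs; axes as the tray's, the piece's x along them. It is 128 mm long; wide end (x = +4 to +64 mm) 36 mm wide for the head, finger groove x = -38 to +4 mm, narrow end (x = -64 to -38 mm) 28 mm wide for the handle
- brush_bay_2 (a point): centre of a brush compartment on its floor, where the piece's origin belongs; axes as the tray's, the piece's x along them. It is 128 mm long; wide end (x = +4 to +64 mm) 46 mm wide for the head, finger groove x = -38 to +4 mm, narrow end (x = -64 to -38 mm) 28 mm wide for the handle
- comb_bay_2 (a point): centre of a comb compartment on its floor, where the piece's origin belongs; axes as the tray's, the piece's x along them. It is 128 mm long; wide end (x = +4 to +64 mm) 58 mm wide for the head, finger groove x = -38 to +4 mm, narrow end (x = -64 to -38 mm) 28 mm wide for the handle
- rinse_pipe (a point): middle of the grey rinse pipe, on its axis, 45 mm above the cement; it is part of the tray, 22 mm thick, 280 mm long, along y, 122 mm from the tray's centre beyond the wide ends of the compartments
- pedal (a joint): angle of the hinged steel rinse pedal: 0 up at rest, 0.25 rad at its stop; a spring returns it. Pressing at pedal_pad takes about 4 N to start and about 12 N at the stop
- pedal_pad (a point): point to press, on top of the ribbed pad of the steel pedal, 85 mm from its hinge; moves with the pedal, about 59 mm above the cement at rest and 37 mm at the stop, 22 mm lower. The plate is 62 mm wide and 110 mm long, the pad at its free end; the pedal's base is fixed to the cement
- pedal_base: fixed base of the pedal, 135 x 86 mm, 10 mm thick, with two cheeks 54 mm high at the hinge. Origin: centre of its underside; the free end of the pedal points to its -x, the hinge lies at x = +50 mm, 42 mm up
- pumice: reddish pumice stone, a rounded block 80 x 46 x 34 mm (x, y, z), about 120 g, lying at the start across the walls of the tray near the wide ends; grip it across its 46 mm (along y). Origin: centre of its underside; z up
- soap_dish: empty white ceramic soap dish, an open rectangular dish 120 x 86 mm (x, y) standing loose among the pieces, 16 mm high, walls 6 mm, inner floor 108 x 74 mm, 6 mm above the cement. Origin: centre of its underside; z up
- small_bowl: small steel bowl, 72 mm across, 35 mm high, standing between pedal, tray and robot; not part of the job. Origin: centre of its underside

How it is judged:
By the outcome, as a careful person would: the job done as asked, in the order asked, and still so for the second after the job is handed in, with the robot touching nothing.
Of comb_a, comb_b, brush_a, brush_b, foot_file only 3 to 5 are there at a start; the rules pass over those that are not, and their reading is None.
At some moment in a run one of comb_a, comb_b, brush_a, brush_b, foot_file may be knocked a few centimetres aside while the robot is not near it.
Once in a run the grip may slacken for a moment while it holds something.
It also fails if it takes over 210 s, if anything falls off the work surface, if the arm or the gripper's body presses on something with over 40 N, if the wrist force passes 120 N, or if a joint passes its speed limit or range.

## Working session

There is one attempt and no reset: what is moved stays moved. The work goes in short steps, Python scripts to look and compute and a shell command to move; the robot and the scene stay as the last step left them, time stands still between calls to the robot, and variables do not carry over. Pictures are saved under pics/ and viewed, at most 15 in all, crops included, and the job is handed in when it is done.

```bash
mkdir -p pics; python3 - <<'E'
from workcell import *
import cv2,numpy as np
s=sense()
for k,v in s.items(): print(k,np.round(v,3))
for n in("top","side"):
    d=get_image(n); cv2.imwrite(f"pics/{n}0.png",d["color"][:,:,::-1]); print(n,d["mtx"],d["origin"],d["attitude"])
E
```

```text
clock 0.0
joint_positions [-1.337  0.592  0.048  1.61  -0.033  0.943 -0.034]
qvel [-0.001  0.001 -0.002  0.001  0.001 -0.    -0.002]
joint_efforts [ 1.0000e-03 -5.4869e+01  1.5470e+00 -1.9813e+01  9.0000e-03  9.0000e-03
  0.0000e+00]
tcp_pos [0.233 0.686 0.249]
tool_rot [-3.139  0.     2.814]
contact_force [ 0.211  0.488 -0.072]
wrist_torque [ 0.005 -0.001  0.02 ]
finger_force 0.0
opening 1.002
top [[430.0832226    0.         256.44360445]
 [  0.         430.0832226  188.91878629]
 [  0.           0.           1.        ]] [ 0.38392236 -0.00403913  1.2476058 ] [-3.0283282  -0.01263277 -1.59636947]
side [[408.06769594   0.         247.78094217]
 [  0.         408.06769594 196.12815421]
 [  0.           0.           1.        ]] [ 0.33439984 -0.70037252  0.80833838] [-2.37539107  0.00668262 -0.2344096 ]
```

View pics/top0.png

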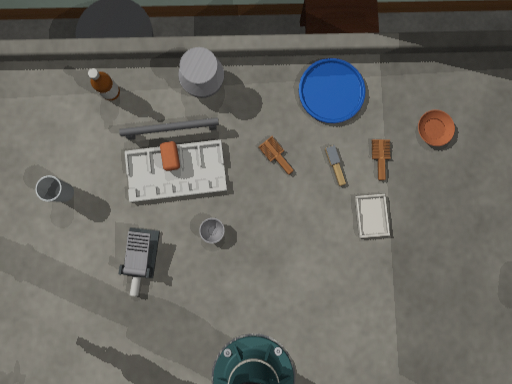

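View pics/side0.png

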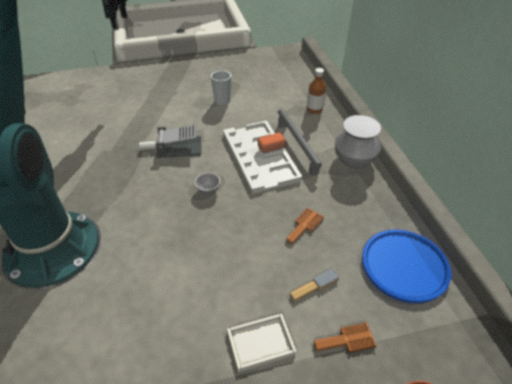

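```bash
cat > h.py <<'E'
from workcell import *
import cv2,numpy as np
from scipy.spatial.transform import Rotation as R
def plane(d,uv,z):
    uv=np.atleast_2d(np.array(uv,float)); r=np.c_[uv,np.ones(len(uv))]@np.linalg.inv(d["mtx"]).T@R.from_euler("xyz",d["attitude"]).as_matrix().T
    o=np.array(d["origin"]); return o+r*((z-o[2])/r[:,2])[:,None]
def project(d,p):
    q=(np.atleast_2d(p)-np.array(d["origin"]))@R.from_euler("xyz",d["attitude"]).as_matrix()@d["mtx"].T
    return q[:,:2]/q[:,2:]
def state():
    s=sense(); return s
E
python3 - <<'E'
from h import *
t=cv2.imread("pics/top0.png");s=cv2.imread("pics/side0.png")
A=cv2.resize(t[110:290,110:240],None,fx=3,fy=3,interpolation=2)
B=cv2.resize(t[125:245,250:400],None,fx=2.6,fy=2.6,interpolation=2)
C=cv2.resize(s[200:380,220:390],None,fx=1.5,fy=1.5,interpolation=2)
o=np.zeros((600,790,3),np.uint8);o[:540,:390]=A;o[:312,395:785]=B;o[315:585,395:650]=C
cv2.imwrite("pics/c0.png",o)
d=get_image("top")
for n,uv,z in[("tray corners top",[(124,149),(221,141),(228,193),(131,203)],.02)]:print(n,plane(d,uv,z).round(3))
E
```

```text
tray corners top [[0.649 0.357 0.02 ]
 [0.666 0.076 0.02 ]
 [0.513 0.059 0.02 ]
 [0.491 0.336 0.02 ]]
```

View pics/c0.png

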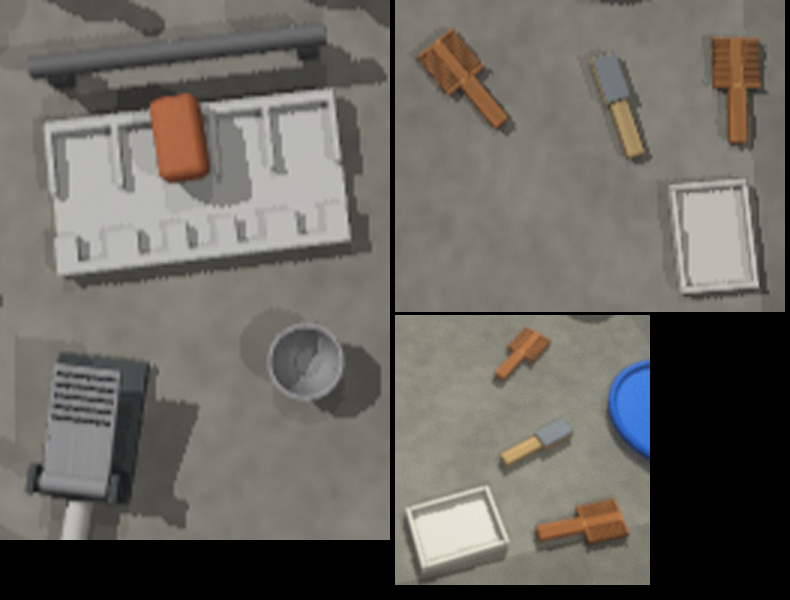

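```bash
cat >> h.py <<'E'
def blob(m,near):
    c,_=cv2.findContours(m.astype(np.uint8),cv2.RETR_EXTERNAL,cv2.CHAIN_APPROX_NONE)
    c=[k for k in c if cv2.contourArea(k)>30]
    return min(c,key=lambda k:abs(cv2.pointPolygonTest(k,near,True)) if cv2.pointPolygonTest(k,near,False)<0 else 0)
def sides(c):
    "four fitted side lines of a quad contour (pixels): (dir,point), ordered by midpoint angle"
    b=cv2.boxPoints(cv2.minAreaRect(c)); P=c[:,0].astype(float); out=[]
    for i in range(4):
        a,e=b[i],b[(i+1)%4]; u=(e-a)/np.linalg.norm(e-a); L=np.linalg.norm(e-a)
        t=(P-a)@u; dd=abs((P-a)@np.array([-u[1],u[0]]))
        q=P[(t>.1*L)&(t<.9*L)&(dd<max(4,.08*L))]
        l=cv2.fitLine(q.astype(np.float32),cv2.DIST_HUBER,0,.01,.01).ravel(); out.append(l)
    return out
def hsv(d): return cv2.cvtColor(d["color"],cv2.COLOR_RGB2HSV).astype(int)
def seg(l,L=10): return np.array([l[2:]-L*l[:2],l[2:]+L*l[:2]])
def axisline(w): # world segment -> angle mod 180 deg
    v=w[1]-w[0]; return np.degrees(np.arctan2(v[1],v[0]))%180
E
python3 - <<'E'
from h import *
d=get_image("top");H=hsv(d)
white=(H[...,1]<40)&(H[...,2]>165)
brown=(H[...,1]>100)&((H[...,0]<22)|(H[...,0]>175))
print([ (np.round(c.mean((0,1))),cv2.contourArea(c)) for c in cv2.findContours(brown.astype(np.uint8),0,1)[0] if cv2.contourArea(c)>20])
for n,near,z in(("tray",(150,170),.02),("dish",(373,216),.016)):
    c=blob(white,near); print(n,cv2.contourArea(c))
    hull=cv2.convexHull(c)
    for l in sides(c):
        for zz in (z,0): 
            w=plane(d,seg(l,15),zz); print("  z",zz,"px",l[2:].round(1),"mid",w.mean(0).round(4)[:2],"ang",axisline(w).round(2))
E
```

```text
[(array([338., 174.]), 100.5), (array([169., 155.]), 421.0), (array([381., 157.]), 444.0), (array([276., 155.]), 448.5), (array([436., 128.]), 1003.0), (array([101.,  82.]), 275.0), (array([41., 13.]), 734.0), (array([329.,  10.]), 4968.0)]
tray 3310.0
  z 0.02 px [168.7 147.5] mid [0.65   0.2279] ang 96.53
  z 0 px [168.7 147.5] mid [0.6544 0.2317] ang 96.53
  z 0.02 px [222.4 163. ] mid [0.601  0.0733] ang 6.02
  z 0 px [222.4 163. ] mid [0.6046 0.0746] ang 6.02
  z 0.02 px [177.5 194.3] mid [0.5131 0.2032] ang 95.57
  z 0 px [177.5 194.3] mid [0.5153 0.2065] ang 95.57
  z 0.02 px [127.2 172. ] mid [0.5812 0.3471] ang 6.34
  z 0 px [127.2 172. ] mid [0.5844 0.3528] ang 6.34
dish 821.0
  z 0.016 px [372.1 198.9] mid [ 0.4866 -0.356 ] ang 90.14
  z 0 px [372.1 198.9] mid [ 0.4879 -0.3606] ang 90.14
  z 0.016 px [386.3 218.3] mid [ 0.4299 -0.3937] ang 3.41
  z 0 px [386.3 218.3] mid [ 0.4305 -0.3988] ang 3.41
  z 0.016 px [377.4 234.6] mid [ 0.3839 -0.3655] ang 93.59
  z 0 px [377.4 234.6] mid [ 0.3839 -0.3702] ang 93.59
  z 0.016 px [359.  219.3] mid [ 0.429 -0.315] ang 3.16
  z 0 px [359.  219.3] mid [ 0.4296 -0.319 ] ang 3.16
```

```bash
python3 - <<'E'
from h import *
d=get_image("top");H=hsv(d);V=H[...,2];S=H[...,1]
for c in(140,190,210):print(c,"rows138..",V[136:156,c],"front",V[184:208,c])
print("row165 left",V[165,118:134],"right",V[165,216:236])
print("row185 left",V[185,118:136],"right",V[185,220:240])
print("S",S[165,118:134],S[136:156,140])
print("dish col372",V[190:245,372]);print("dish row 215",V[215,350:395])
E
```

```text
140 rows138.. [ 81  83  83  85  77  71  71  70  71  70  71  61 106 167 186 185 152 108
 108 114] front [185 185 185 185 185 186 185 186 185 186 185 176 173 182 186 186 144  70
  69  68  69 106 123 121]
190 rows138.. [ 67  66  67  67  68  59  57 157 185 185 152 109 109 164 186 186 160 133
 132 133] front [128 128 128 129 128 115 134 173 186 185 143  73  71  70  70 102 123 127
 127 126 128 130 130 130]
210 rows138.. [ 67  67  67  56 120 172 186 186 146 100 110 164 186 186 185 185 185 186
 186 186] front [129 128 127 115 164 187 187 163 106  65  66  68  66 108 125 125 124 124
 123 122 123 123 124 121]
row165 left [130 129 130 129 115 115 115 120 186 182  87 126 126 126 132 185] right [186 186 186 186 186 186 172 151  97  77  79  78  77  78  82 125 125 123
 124 125]
row185 left [131 130 130 130 131 131 131 131 130 118 147 186 186 186 186 186 185 185] right [187 187 187 187 187 185 126  76  75  74  76  76  81 121 122 123 124 121
 121 120]
S [20 18 24 24 22 22 24 21  7  7  9  8  8  8  8  7] [22 28 25 27 26 22 25 25 22 25 22 21 19  9  8  8 10  9  9  9]
dish col372 [135 134 126 118 137 177 154 107 117 169 189 189 189 189 189 189 189 190
 189 189 189 190 190 190 189 190 190 190 190 190 190 189 189 190 190 189
 190 189 189 190 190 190 189 179 173 184 149  76  71 101 123 129 128 125
 124]
dish row 215 [130 129 129 113 113 112 101 141 192 183 131 131 137 189 190 190 190 189
 190 189 190 189 190 190 190 190 189 189 189 189 189 189 170 169 154 137
 193 167  91  72  73 121 119 119 121]
```

```bash
cat >> h.py <<'E'
def edge(V,fixed,a,b,axis,th):
    "first upward crossing of th scanning index a->b along rows (axis 0) or columns (1); returns (u,v) list"
    out=[];st=1 if b>a else -1
    for f in fixed:
        for i in range(a,b,st):
            v0,v1=(V[i,f],V[i+st,f]) if axis==0 else (V[f,i],V[f,i+st])
            if v0<th<=v1:
                x=i+st*(th-v0)/(v1-v0); out.append((f,x) if axis==0 else (x,f)); break
    return np.array(out,np.float32)
def wline(d,p,z):
    w=plane(d,p,z)[:,:2].astype(np.float32); l=cv2.fitLine(w,cv2.DIST_HUBER,0,.001,.001).ravel()
    return l
def isect(a,b):
    t=np.linalg.solve(np.c_[a[:2],-b[:2]],b[2:]-a[2:]); return a[2:]+t[0]*a[:2]
def go(x,y,z,yaw=None):
    "slide (cm) and turn (deg) in the tool frame for a downward tool at x,y,z with tool x at yaw (deg, nearest half turn)"
    s=sense();Rt=R.from_euler("xyz",s["tool_rot"]); cur=np.degrees(s["tool_rot"][2]); yaw=cur if yaw is None else yaw
    yaw=cur+(yaw-cur+90)%180-90
    T=R.from_euler("xyz",[np.pi,0,np.radians(yaw)])
    return (100*Rt.inv().apply(np.array([x,y,z])-s["tcp_pos"])).round(2),np.degrees((Rt.inv()*T).as_rotvec()).round(1)
def piece(d,m,near,z):
    c=blob(m,near); k=np.zeros(m.shape,np.uint8);cv2.drawContours(k,[c],-1,1,-1)
    v,u=np.nonzero(k); w=plane(d,np.c_[u,v],z)[:,:2]; mu=w.mean(0); ev=np.linalg.eigh(np.cov((w-mu).T))[1]; a=ev[:,1]; q=(w-mu)@ev
    return mu,a,q[:,1].min(),q[:,1].max(),np.ptp(q[:,0]),len(w)
E
python3 - <<'E'
from h import *
import workcell; print([n for n in dir(workcell) if n[0]!='_'])
d=get_image("top");H=hsv(d);V=H[...,2]
def quad(re,fr,le,ri,z):
    L=[wline(d,p,z) for p in(re,le,fr,ri)]
    C=[isect(L[i],L[(i+1)%4]) for i in range(4)]
    print("corners",np.round(C,4).tolist(),"len",[np.linalg.norm(C[i]-C[i-1]).round(4) for i in range(4)],"angs",[np.degrees(np.arctan2(l[1],l[0])).round(2)%90 for l in L],"centre",np.mean(C,0).round(4))
quad(edge(V,[*range(135,155,2),*range(184,218,2)],136,160,0,127),edge(V,range(136,222,3),210,190,0,127),
     edge(V,range(158,192,2),118,136,1,158),edge(V,range(150,190,2),238,214,1,127),.02)
quad(edge(V,range(363,383,2),186,200,0,155),edge(V,range(364,384,2),246,232,0,127),edge(V,range(202,230,2),350,364,1,158),edge(V,range(200,230,2),395,380,1,130),.016)
brown=(H[...,1]>100)&((H[...,0]<22)|(H[...,0]>175))
for n,near,z in(("combL",(277,155),.012),("combR",(381,158),.012),("file",(338,174),.014),("pumice",(169,155),.045)):
    mu,a,lo,hi,w,k=piece(d,brown,near,z); a=a*np.sign(a[0]) ; print(n,mu.round(4),"ang",np.degrees(np.arctan2(a[1],a[0])).round(1),"range",round(lo,4),round(hi,4),"wid",w.round(4))
print("pad?",plane(d,(139,241.7),.059).round(3),"bowl",plane(d,(212,231),.03).round(3))
E
```

```text
['PlanningError', 'close_job', 'get_image', 'sense', 'tips_ahead']
corners [[0.6446999907493591, 0.35760000348091125], [0.4975000023841858, 0.33730000257492065], [0.5170000195503235, 0.062199998646974564], [0.6718000173568726, 0.0778999999165535]] len [np.float32(0.2811), np.float32(0.1486), np.float32(0.2758), np.float32(0.1556)] angs [np.float32(5.529999), np.float32(7.84), np.float32(4.050003), np.float32(5.77)] centre [0.5828 0.2088]
corners [[0.49729999899864197, -0.3086000084877014], [0.3880999982357025, -0.31369999051094055], [0.34060001373291016, -0.4025999903678894], [0.5019000172615051, -0.3937999904155731]] len [np.float32(0.0854), np.float32(0.1093), np.float32(0.1008), np.float32(0.1616)] angs [np.float32(3.0999985), np.float32(2.68), np.float32(61.87), np.float32(3.12)] centre [ 0.432  -0.3547]
combL [ 0.6279 -0.0797] ang 37.6 range -0.0471 0.073 wid 0.0526
combR [ 0.6153 -0.3896] ang -1.6 range -0.0477 0.071 wid 0.053
file [ 0.5616 -0.2627] ang 15.5 range -0.0313 0.0318 wid 0.0187
pumice [0.6218 0.2214] ang 10.7 range -0.0417 0.041 wid 0.0473
pad? [[0.381 0.302 0.059]] bowl [[0.406 0.105 0.03 ]]
```

```bash
python3 - <<'E'
from h import *
print("tips",tips_ahead)
d=get_image("top");H=hsv(d);V=H[...,2]
def inside(fixed,line,axis,sgn): # start 3 px inside of approximate line
    return np.concatenate([edge(-V,[f],int(round(line(f)))-3*sgn,int(round(line(f)))+6*sgn,axis,-128) for f in fixed])
def rep(n,L):
    C=[isect(L[i],L[(i+1)%4]) for i in range(4)]
    print(n,np.round(C,4).tolist(),"len",[float(np.linalg.norm(C[i]-C[i-1])) for i in range(4)],"angs",[float(np.degrees(np.arctan2(l[1],l[0]))%90) for l in L],"centre",np.mean(C,0).round(4))
re=edge(V,[*range(135,155,2),*range(184,218,2)],136,160,0,127)
fr=inside(range(138,224,3),lambda c:201-(c-140)*9/70,0,1)
le=edge(V,range(156,196,1),118,136,1,158); ri=edge(V,range(150,188,1),238,214,1,135)
print(fr.round(1).tolist()); print(le.round(1).tolist())
rep("tray",[wline(d,p,.02) for p in(re,le,fr,ri)])
re=edge(V,range(363,383,2),186,200,0,155);fr=inside(range(364,386,2),lambda c:236-(c-372)*.05,0,1);le=edge(V,range(202,230,2),350,364,1,158);ri=edge(V,range(200,230,2),395,380,1,130)
rep("dish",[wline(d,p,.016) for p in(re,le,fr,ri)])
E
```

```text
tips 0.019
[[138.0, 200.39999389648438], [141.0, 200.1999969482422], [144.0, 199.60000610351562], [147.0, 199.39999389648438], [150.0, 199.0], [153.0, 198.60000610351562], [156.0, 198.1999969482422], [159.0, 198.0], [162.0, 197.39999389648438], [165.0, 197.1999969482422], [168.0, 196.60000610351562], [171.0, 196.39999389648438], [174.0, 196.1999969482422], [177.0, 195.60000610351562], [180.0, 195.1999969482422], [183.0, 194.89999389648438], [186.0, 194.60000610351562], [189.0, 194.1999969482422], [192.0, 194.0], [195.0, 193.39999389648438], [198.0, 193.1999969482422], [201.0, 192.60000610351562], [204.0, 192.39999389648438], [207.0, 192.0], [210.0, 191.60000610351562], [213.0, 191.1999969482422], [216.0, 191.0], [219.0, 190.60000610351562], [222.0, 190.1999969482422]]
[[124.5999984741211, 156.0], [124.69999694824219, 157.0], [124.80000305175781, 158.0], [124.9000015258789, 159.0], [125.0999984741211, 160.0], [125.0999984741211, 161.0], [125.30000305175781, 162.0], [125.4000015258789, 163.0], [125.5, 164.0], [125.5999984741211, 165.0], [125.5999984741211, 166.0], [125.69999694824219, 
[... 801 characters left out ...]
43], [0.4961000084877014, 0.337799996137619], [0.5231000185012817, 0.06319999694824219], [0.6718000173568726, 0.07800000160932541]] len [0.2807880640029907, 0.14995521306991577, 0.2759322226047516, 0.1494823694229126] angs [5.533164978027344, 7.5316338539123535, 5.6125030517578125, 5.676236629486084] centre [0.5839 0.2091]
dish [[0.49729999899864197, -0.3086000084877014], [0.376800000667572, -0.3142000138759613], [0.3824999928474426, -0.4004000127315521], [0.5019000172615051, -0.3937999904155731]] len [0.08536430448293686, 0.12056378275156021, 0.08639301359653473, 0.11957311630249023] angs [3.11004638671875, 2.6698718070983887, 3.7647552490234375, 3.1564598083496094] centre [ 0.4396 -0.3542]
```

```bash
python3 -c "
from h import *
print(*go(.6218,.2214,.15,10.7)); print(*go(.6218,.2214,.049,10.7))"
```

```text
[-51.74 -31.49  10.02] [ -0.   -0.  -29.5]
[-51.74 -31.49  20.12] [ -0.   -0.  -29.5]
```

```bash
python3 -m crank '{"slide":[[-50,-30,2],[-50,-30,2],[-50,-30,2],[-50,-30,2],[-50,-30,2],[-50,-30,2],[-50,-30,2],[-50,-30,2],[-50,-30,2],[-50,-30,2],[-50,-30,2],[-50,-30,2]],"turn":[[0,0,-29.5],[0,0,-29.5],[0,0,-29.5],[0,0,-29.5],[0,0,-29.5],[0,0,-29.5],[0,0,-29.5],[0,0,-29.5],[0,0,-29.5],[0,0,-29.5],[0,0,-29.5],[0,0,-29.5]]}' 1; python3 -c "
from h import *
print(*go(.6218,.2214,.15,10.7)); print(*go(.6218,.2214,.049,10.7))"
```

```text
clock: 1.35
tcp_pos: [0.5575, 0.3033, 0.2334]
tool_rot: [3.141, 0.0, -2.955]
contact_force: [0.5, -0.8, 0.4]
opening: 1.001
finger_force: 0.0
[-4.79 -9.24  8.34] [0. 0. 0.]
[-4.78 -9.24 18.44] [0. 0. 0.]
```

```bash
python3 -m crank '{"slide":[[-4.8,-9.2,6],[-4.8,-9.2,6],[-4.8,-9.2,6],[-4.8,-9.2,6],[-4.8,-9.2,6],[-4.8,-9.2,6],[-4.8,-9.2,6]],"turn":[[0,0,0],[0,0,0],[0,0,0],[0,0,0],[0,0,0],[0,0,0],[0,0,0]]}' ; python3 -c "
from h import *
print(*go(.6218,.2214,.049,10.7))"
```

```text
clock: 1.93
tcp_pos: [0.6201, 0.226, 0.1739]
tool_rot: [3.14, 0.001, -2.952]
contact_force: [-0.6, 0.6, -0.1]
opening: 1.0
finger_force: 0.0
[-0.07 -0.51 12.49] [0.1 0.1 0.2]
```

```bash
python3 -m crank '{"slide":[[-0.1,-0.5,6],[-0.1,-0.5,6],[-0.1,-0.5,6],[-0.1,-0.5,6],[-0.1,-0.5,6]],"turn":[[0,0,0],[0,0,0],[0,0,0],[0,0,0],[0,0,0]]}' ; python3 -c "
from h import *
print(*go(.6218,.2214,.049,10.7))
d=get_image('top'); o=d['color'][100:220,110:250,::-1]; s=get_image('side')['color'][80:220,200:340,::-1]
cv2.imwrite('pics/p1.png',np.hstack([cv2.resize(o,(400,343)),cv2.resize(s,(343,343))]))"
```

```text
clock: 2.35
tcp_pos: [0.6231, 0.2208, 0.1148]
tool_rot: [3.14, 0.003, -2.953]
contact_force: [1.5, -0.4, -0.1]
opening: 1.004
finger_force: 0.0
[0.13 0.08 6.58] [0.1 0.2 0.1]
```

View pics/p1.png

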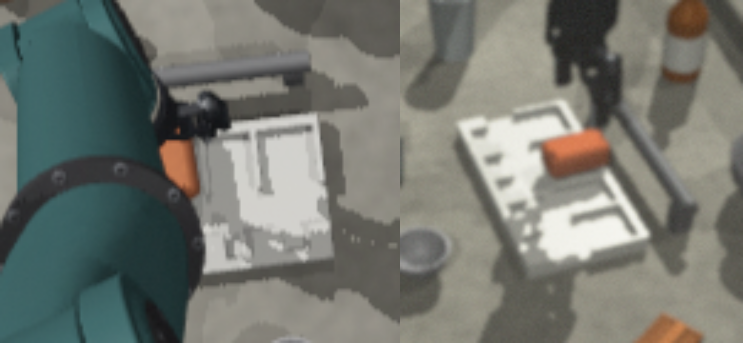

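The gripper hangs over the stone (side crop, about (575,60) above the stone at (575,150)), with a finger on each side of it. I'll descend and grip.

```bash
python3 -m crank '{"slide":[[0.1,0.1,3],[0.1,0.1,6.6],[0.1,0.1,6.6],[0.1,0.1,6.6],[0.1,0.1,6.6]],"turn":[[0,0,0],[0,0,0],[0,0,0],[0,0,0],[0,0,0]]}' && python3 -m crank '{"slide":[[0,0,0],[0,0,0],[0,0,0],[0,0,0],[0,0,0],[0,0,0],[0,0,0],[0,0,0]],"turn":[[0,0,0],[0,0,0],[0,0,0],[0,0,0],[0,0,0],[0,0,0],[0,0,0],[0,0,0]]}' 0
```

```text
clock: 2.87
tcp_pos: [0.6226, 0.2202, 0.049]
tool_rot: [3.141, 0.003, -2.955]
contact_force: [1.0, -0.5, 0.4]
opening: 1.002
finger_force: 0.0
clock: 3.53
tcp_pos: [0.6224, 0.2203, 0.0492]
tool_rot: [3.141, 0.003, -2.955]
contact_force: [-1.0, 0.9, 7.0]
opening: 0.529
finger_force: 60.8
```

```bash
python3 -m crank '{"slide":[[0,0,-3],[0,0,-7],[0,0,-10],[0,0,-10],[0,0,-10],[0,0,-10]],"turn":[[0,0,0],[0,0,0],[0,0,0],[0,0,0],[0,0,0],[0,0,0]]}'; python3 -c "
from h import *
print(*go(.4396,-.3542,.149,3.2))"
```

```text
clock: 4.03
tcp_pos: [0.6206, 0.2193, 0.1469]
tool_rot: [-3.141, -0.001, -2.955]
contact_force: [-0.4, 0.1, -1.0]
opening: 0.526
finger_force: 62.0
[ 28.45 -52.98  -0.16] [-0.  -0.1  7.5]
```

```bash
python3 -m crank '{"slide":[[14,-26.5,0],[14,-26.5,0],[14,-26.5,0],[14,-26.5,0],[14,-26.5,0],[14,-26.5,0],[14,-26.5,0],[14,-26.5,0],[28.5,-53,0],[28.5,-53,0],[28.5,-53,0],[28.5,-53,0]],"turn":[[0,0,7.5],[0,0,7.5],[0,0,7.5],[0,0,7.5],[0,0,7.5],[0,0,7.5],[0,0,7.5],[0,0,7.5],[0,0,7.5],[0,0,7.5],[0,0,7.5],[0,0,7.5]]}'; python3 -c "
from h import *
print(*go(.4396,-.3542,.149,3.2))"
```

```text
clock: 5.03
tcp_pos: [0.4797, -0.2261, 0.1455]
tool_rot: [3.14, -0.003, -3.084]
contact_force: [0.7, 0.1, -0.9]
opening: 0.527
finger_force: 62.0
[  4.73 -12.56  -0.35] [ 0.1 -0.2  0.1]
```

```bash
python3 -m crank '{"slide":[[4.7,-12.6,0],[4.7,-12.6,0],[4.7,-12.6,0],[4.7,-12.6,0],[4.7,-12.6,4],[4.7,-12.6,8],[4.7,-12.6,8],[4.7,-12.6,8]],"turn":[[0,0,0],[0,0,0],[0,0,0],[0,0,0],[0,0,0],[0,0,0],[0,0,0],[0,0,0]]}'; python3 -c "
from h import *
print(*go(.4396,-.3542,.036,3.2))
d=get_image('top'); o=d['color'][150:270,300:440,::-1]; s=get_image('side')['color'][250:384,180:340,::-1]
cv2.imwrite('pics/p2.png',np.hstack([cv2.resize(o,(400,343)),cv2.resize(s,(400,343))]))"
```

```text
clock: 5.7
tcp_pos: [0.4392, -0.3514, 0.0641]
tool_rot: [3.136, -0.007, -3.085]
contact_force: [0.0, -0.4, -0.6]
opening: 0.53
finger_force: 67.4
[-0.04 -0.29  2.8 ] [ 0.3 -0.4  0.1]
```

View pics/p2.png

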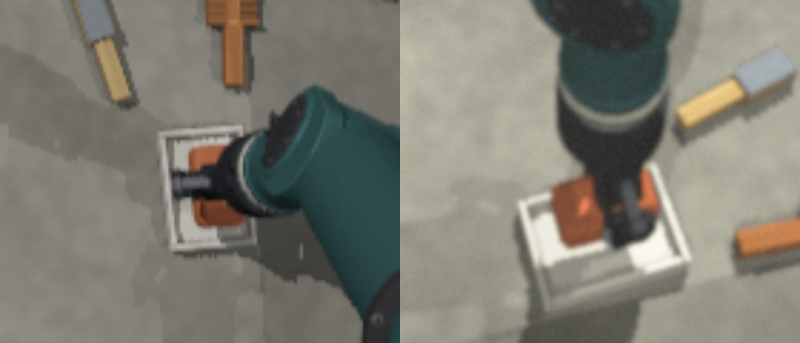

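The stone is over the dish (top crop: stone (215,185), dish centre (210,190)) and the fingers are inside the rim. I'll lower it.

```bash
python3 -m crank '{"slide":[[0,-0.3,1.5],[0,-0.3,2.5],[0,-0.3,2.7],[0,-0.3,2.7],[0,-0.3,2.7]],"turn":[[0,0,0],[0,0,0],[0,0,0],[0,0,0],[0,0,0]]}'; python3 -m crank '{"slide":[[0,0,0],[0,0,0],[0,0,0],[0,0,0]],"turn":[[0,0,0],[0,0,0],[0,0,0],[0,0,0]]}' 0.63;  python3 -m crank '{"slide":[[0,0,-2],[0,0,-6],[0,0,-10],[0,0,-10],[0,0,-10]],"turn":[[0,0,0],[0,0,0],[0,0,0],[0,0,0],[0,0,0]]}';python3 -c "
from h import *
print(*go(.377,.302,.14,0))"
```

```text
clock: 6.22
tcp_pos: [0.4425, -0.3568, 0.0413]
tool_rot: [-3.141, 0.001, -3.085]
contact_force: [-0.7, 1.1, -2.0]
opening: 0.527
finger_force: 67.6
clock: 6.55
tcp_pos: [0.4423, -0.3569, 0.0406]
tool_rot: [-3.141, 0.001, -3.085]
contact_force: [-0.3, 0.6, 0.1]
opening: 0.63
finger_force: 0.0
clock: 6.97
tcp_pos: [0.4435, -0.3579, 0.1429]
tool_rot: [-3.138, 0.005, -3.086]
contact_force: [0.2, -0.5, 0.5]
opening: 0.625
finger_force: 0.0
[2.950e+00 6.626e+01 3.000e-02] [-0.2  0.3  3.2]
```

```bash
python3 -m crank '{"slide":[[-15,34,-2],[-15,34,-2],[-15,34,-2],[-15,34,-2],[-15,34,-2],[-15,34,-2],[-15,34,-2],[-15,34,-2],[-15,34,-2],[-15,34,-2],[-15,34,-2],[-15,34,-2]],"turn":[[0,0,0],[0,0,0],[0,0,0],[0,0,0],[0,0,0],[0,0,0],[0,0,0],[0,0,0],[0,0,0],[0,0,0],[0,0,0],[0,0,0]]}' 0;python3 - <<'E'
from h import *
print(*go(.377,.302,.14,0))
d=get_image("top");H=hsv(d)
brown=(H[...,1]>100)&((H[...,0]<22)|(H[...,0]>175))
mu,a,lo,hi,w,k=piece(d,brown,(372,215),.035);print("pumice",mu,lo,hi,w)
cv2.imwrite('pics/p3.png',np.hstack([cv2.resize(d["color"][200:310,100:240,::-1],(400,314)),cv2.resize(get_image('side')['color'][250:384,200:340,::-1],(328,314))]))
E
```

```text
clock: 7.97
tcp_pos: [0.5714, -0.0092, 0.1589]
tool_rot: [-3.141, -0.003, -3.085]
contact_force: [-0.9, 0.3, -0.7]
opening: 0.006
finger_force: 0.0
[17.64 32.18  1.92] [-0.  -0.2  3.2]
pumice [ 0.44194296 -0.35454345] -0.037895573697561066 0.037602055905254235 0.04919279008817163
```

View pics/p3.png

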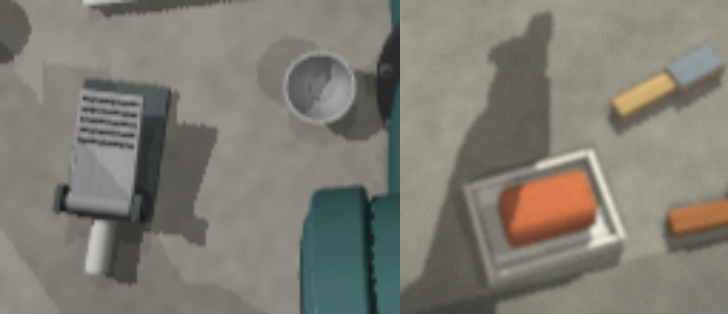

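The stone lies flat in the dish (side crop (548,205)). The pedal pad's ribs are centred at crop (108,118), which is pixel (138,241) or about (0.381, 0.305).

```bash
python3 -m crank '{"slide":[[17.4,32.4,0],[17.4,32.4,0],[17.4,32.4,0],[17.4,32.4,0],[17.4,32.4,0],[17.4,32.4,0],[17.4,32.4,0],[17.4,32.4,0],[17.4,32.4,0],[17.4,32.4,2],[17.4,32.4,4],[17.4,32.4,5]],"turn":[[0,0,3],[0,0,3],[0,0,3],[0,0,3],[0,0,3],[0,0,3],[0,0,3],[0,0,3],[0,0,3],[0,0,3],[0,0,3],[0,0,3]]}';python3 - <<'E'
from h import *
print(*go(.381,.305,.085,0))
E
```

```text
clock: 9.07
tcp_pos: [0.3802, 0.3033, 0.1087]
tool_rot: [-3.139, -0.002, -3.139]
contact_force: [-0.1, -0.8, -0.5]
opening: -0.003
finger_force: 0.0
[-0.08  0.17  2.37] [-0.1 -0.1  0.2]
```

```bash
python3 -m crank '{"slide":[[0,0.2,1.5],[0,0.2,2.4],[0,0.2,3.0],[0,0.2,3.6],[0,0.2,4.2],[0,0.2,4.8],[0,0.2,5.2],[0,0.2,5.4],[0,0.2,5.4],[0,0.2,5.4]],"turn":[[0,0,0],[0,0,0],[0,0,0],[0,0,0],[0,0,0],[0,0,0],[0,0,0],[0,0,0],[0,0,0],[0,0,0]]}'
```

```text
clock: 9.9
tcp_pos: [0.3826, 0.3052, 0.0574]
tool_rot: [-3.141, 0.002, -3.141]
contact_force: [1.5, -4.4, 13.2]
opening: 0.002
finger_force: 6.1
```

```bash
python3 -m crank '{"slide":[[0,0,0.3],[0,0,0.5],[0,0,0.5],[0,0,0.5]],"turn":[[0,0,0],[0,0,0],[0,0,0],[0,0,0]]}'
```

```text
clock: 10.23
tcp_pos: [0.3826, 0.3052, 0.0559]
tool_rot: [-3.141, 0.003, -3.141]
contact_force: [-4.0, -7.3, 49.9]
opening: 0.003
finger_force: 24.6
```

```bash
python3 -m crank '{"slide":[[0,0,-0.2],[0,0,-0.2],[0,0,-0.2],[0,0,-0.2],[0,0,-0.2],[0,0,-0.2],[0,0,-0.2],[0,0,-0.2],[0,0,-0.2],[0,0,-0.2],[0,0,-0.2],[0,0,-0.2]],"turn":[[0,0,0],[0,0,0],[0,0,0],[0,0,0],[0,0,0],[0,0,0],[0,0,0],[0,0,0],[0,0,0],[0,0,0],[0,0,0],[0,0,0]]}'
for i in 1; do python3 -m crank '{"slide":[[0,0,0],[0,0,0],[0,0,0],[0,0,0],[0,0,0],[0,0,0],[0,0,0],[0,0,0],[0,0,0],[0,0,0],[0,0,0],[0,0,0]],"turn":[[0,0,0],[0,0,0],[0,0,0],[0,0,0],[0,0,0],[0,0,0],[0,0,0],[0,0,0],[0,0,0],[0,0,0],[0,0,0],[0,0,0]]}'; done
python3 -m crank '{"slide":[[0,0,0],[0,0,0],[0,0,0],[0,0,0],[0,0,0],[0,0,0],[0,0,0],[0,0,0]],"turn":[[0,0,0],[0,0,0],[0,0,0],[0,0,0],[0,0,0],[0,0,0],[0,0,0],[0,0,0]]}'
```

```text
clock: 11.23
tcp_pos: [0.3827, 0.3052, 0.0565]
tool_rot: [-3.141, 0.003, -3.141]
contact_force: [-0.1, -5.4, 34.0]
opening: 0.003
finger_force: 16.4
clock: 12.23
tcp_pos: [0.3826, 0.3052, 0.0564]
tool_rot: [-3.141, 0.003, -3.141]
contact_force: [-0.5, -5.3, 33.6]
opening: 0.006
finger_force: 16.4
clock: 12.9
tcp_pos: [0.3827, 0.3051, 0.0564]
tool_rot: [-3.141, 0.003, -3.141]
contact_force: [-1.4, -6.4, 33.5]
opening: -0.004
finger_force: 16.4
```

```bash
python3 -m crank '{"slide":[[0,0,-0.6],[0,0,-1.5],[0,0,-2.5],[0,0,-3.5],[0,0,-7],[0,0,-10],[0,0,-10],[0,0,-10]],"turn":[[0,0,0],[0,0,0],[0,0,0],[0,0,0],[0,0,0],[0,0,0],[0,0,0],[0,0,0]]}'
```

```text
clock: 13.57
tcp_pos: [0.3818, 0.308, 0.155]
tool_rot: [3.138, 0.004, -3.138]
contact_force: [-0.3, -0.2, -0.3]
opening: 0.004
finger_force: 0.0
```

```bash
cat > m.py <<'E'
from h import *
d=get_image("top");H=hsv(d)
brown=(H[...,1]>100)&((H[...,0]<22)|(H[...,0]>175))
for c in cv2.findContours(brown.astype(np.uint8),0,1)[0]:
    A=cv2.contourArea(c); m=c.mean((0,1))
    if not(50<A<700 and 60<m[0]<420 and 110<m[1]<260): continue
    k=tuple(map(float,c[0,0])); z=.012 if A>200 else .014
    mu,a,lo,hi,w,n=piece(d,brown,k,z)
    if A>200:
        if hi>-lo: a,lo,hi=-a,-hi,-lo   # head at the short side from the centroid
        org=mu+a*(lo+hi)/2
    else:
        a=a*np.sign(a[0]); org=mu+.029*a
    g=org-.018*a
    print("px",m.round(),"A",A,"org",org.round(4),"head ang",np.degrees(np.arctan2(a[1],a[0])).round(1),"len %.4f wid %.4f"%(hi-lo,w),"grip",g.round(4))
E
python3 -m crank '{"slide":[[-17,-12,-1],[-17,-12,-1],[-17,-12,-1],[-17,-12,-1],[-17,-12,-1],[-17,-12,-1],[-17,-12,-1]],"turn":[[0,0,0],[0,0,0],[0,0,0],[0,0,0],[0,0,0],[0,0,0],[0,0,0]]}' 0.8; python3 m.py
```

```text
clock: 14.15
tcp_pos: [0.5531, 0.1844, 0.1619]
tool_rot: [-3.14, -0.0, 3.139]
contact_force: [-0.9, 0.6, 0.1]
opening: 0.796
finger_force: 0.0
px [374. 214.] A 416.0 org [ 0.4425 -0.3612] head ang 1.5 len 0.0780 wid 0.0500 grip [ 0.4245 -0.3617]
px [381. 157.] A 439.0 org [ 0.6023 -0.3892] head ang -2.0 len 0.1162 wid 0.0529 grip [ 0.5843 -0.3886]
px [276. 155.] A 441.5 org [ 0.6176 -0.0876] head ang 37.9 len 0.1200 wid 0.0519 grip [ 0.6034 -0.0987]
```

```bash
python3 -m crank '{"slide":[[-5,-28.3,4],[-5,-28.3,4],[-5,-28.3,4],[-5,-28.3,4],[-5,-28.3,4],[-5,-28.3,4],[-5,-28.3,4],[-5,-28.3,6],[-5,-28.3,9],[-5,-28.3,9],[-5,-28.3,9],[-5,-28.3,9]],"turn":[[0,0,-38],[0,0,-38],[0,0,-38],[0,0,-38],[0,0,-38],[0,0,-38],[0,0,-38],[0,0,-38],[0,0,-38],[0,0,-38],[0,0,-38],[0,0,-38]]}' 0.7; python3 - <<'E'
from h import *
print(*go(.6034,-.0987,.0205,37.9))
d=get_image("top");cv2.imwrite('pics/p4.png',np.hstack([cv2.resize(d["color"][100:260,230:410,::-1],(400,356)),cv2.resize(get_image('side')['color'][180:360,220:400,::-1],(356,356))]))
E
```

```text
clock: 15.2
tcp_pos: [0.602, -0.0927, 0.0735]
tool_rot: [3.14, 0.0, -2.471]
contact_force: [-0.2, -0.1, -0.2]
opening: 0.699
finger_force: 0.0
[ 0.26 -0.56  5.3 ] [0.1 0.  0.5]
```

View pics/p4.png

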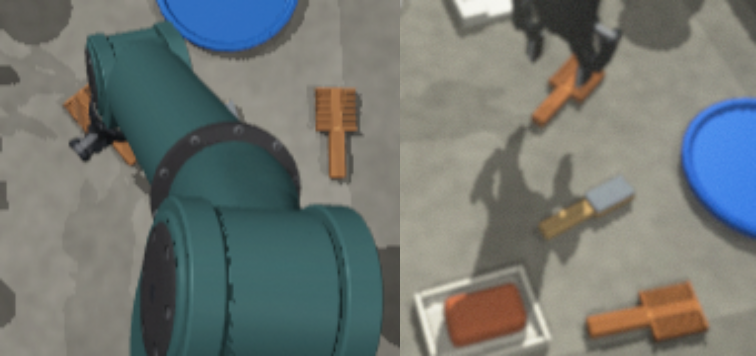

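The fingers straddle the left comb's handle (side crop about (565,70)). The file is still in its place (590,205), and the right comb and the dish haven't moved either.

```bash
python3 -m crank '{"slide":[[0.3,-0.6,2],[0.3,-0.6,4],[0.3,-0.6,5.3],[0.3,-0.6,5.3],[0.3,-0.6,5.3],[0.3,-0.6,5.3]],"turn":[[0,0,0.5],[0,0,0.5],[0,0,0.5],[0,0,0.5],[0,0,0.5],[0,0,0.5]]}'; python3 -m crank '{"slide":[[0,0,0],[0,0,0],[0,0,0],[0,0,0],[0,0,0],[0,0,0],[0,0,0],[0,0,0],[0,0,0]],"turn":[[0,0,0],[0,0,0],[0,0,0],[0,0,0],[0,0,0],[0,0,0],[0,0,0],[0,0,0],[0,0,0]]}' 0; python3 -m crank '{"slide":[[0,0,-2],[0,0,-5],[0,0,-8],[0,0,-8],[0,0,-8],[0,0,-8]],"turn":[[0,0,0],[0,0,0],[0,0,0],[0,0,0],[0,0,0],[0,0,0]]}';python3 - <<'E'
from h import *
ex=np.array([.9952,.0976]);print(*go(*(np.array([.5941,.1057])-.018*ex),.10,5.6))
E
```

```text
clock: 15.8
tcp_pos: [0.6044, -0.1014, 0.0212]
tool_rot: [-3.141, 0.001, -2.483]
contact_force: [0.2, -0.5, -0.0]
opening: 0.701
finger_force: 0.0
clock: 16.55
tcp_pos: [0.6042, -0.1018, 0.0212]
tool_rot: [-3.141, 0.001, -2.483]
contact_force: [-1.0, 0.4, 6.1]
opening: 0.211
finger_force: 59.6
clock: 17.05
tcp_pos: [0.6031, -0.102, 0.0999]
tool_rot: [3.141, -0.001, -2.483]
contact_force: [-0.0, -0.8, -0.4]
opening: 0.215
finger_force: 58.7
[-1.047e+01  1.794e+01 -1.000e-02] [ 0.  -0.  32.1]
```

```bash
python3 -m crank '{"slide":[[-10.5,17.9,0],[-10.5,17.9,0],[-10.5,17.9,0],[-10.5,17.9,0],[-10.5,17.9,0],[-10.5,17.9,0],[-10.5,17.9,0],[-10.5,17.9,2],[-10.5,17.9,3],[-10.5,17.9,3],[-10.5,17.9,3],[-10.5,17.9,3]],"turn":[[0,0,32],[0,0,32],[0,0,32],[0,0,32],[0,0,32],[0,0,32],[0,0,32],[0,0,32],[0,0,32],[0,0,32],[0,0,32],[0,0,32]]}';python3 - <<'E'
from h import *
ex=np.array([.9952,.0976]);print(*go(*(np.array([.5941,.1057])-.019*ex),.032,5.6))
d=get_image("top");cv2.imwrite('pics/p5.png',np.hstack([cv2.resize(d["color"][110:220,110:250,::-1],(400,314)),cv2.resize(get_image('side')['color'][100:220,200:350,::-1],(392,314))]))
E
```

```text
clock: 18.05
tcp_pos: [0.5773, 0.1026, 0.07]
tool_rot: [-3.141, -0.001, -3.044]
contact_force: [0.1, 0.3, -0.8]
opening: 0.212
finger_force: 58.8
[0.19 0.14 3.8 ] [-0. -0.  0.]
```

View pics/p5.png

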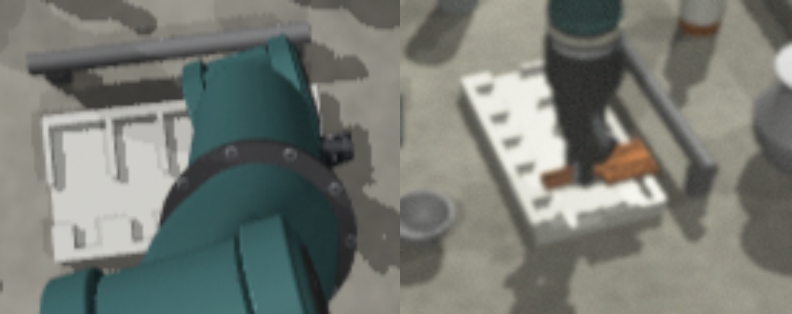

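The comb is level over the lower compartment (side crop: head (625,160), handle (555,178)). I'll lower it.

```bash
python3 -m crank '{"slide":[[0.2,0.15,1],[0.2,0.15,2],[0.2,0.15,3],[0.2,0.15,3.8],[0.2,0.15,3.8],[0.2,0.15,3.8]],"turn":[[0,0,0],[0,0,0],[0,0,0],[0,0,0],[0,0,0],[0,0,0]]}'
```

```text
clock: 18.65
tcp_pos: [0.5746, 0.1052, 0.031]
tool_rot: [-3.141, -0.001, -3.042]
contact_force: [0.8, -0.4, -0.8]
opening: 0.212
finger_force: 61.0
```

```bash
python3 -m crank '{"slide":[[0,0,0],[0,0,0],[0,0,0],[0,0,0],[0,0,0]],"turn":[[0,0,0],[0,0,0],[0,0,0],[0,0,0],[0,0,0]]}' 0.42;  python3 -m crank '{"slide":[[0,0,-2],[0,0,-6],[0,0,-10],[0,0,-10],[0,0,-10]],"turn":[[0,0,0],[0,0,0],[0,0,0],[0,0,0],[0,0,0]]}'; python3 -m crank '{"slide":[[0,20,0],[0,20,0],[0,20,0],[0,20,0],[0,20,0],[0,20,0]],"turn":[[0,0,0],[0,0,0],[0,0,0],[0,0,0],[0,0,0],[0,0,0]]}' 0.7; python3 m.py;  python3 - <<'E'
from h import *
d=get_image("top");cv2.imwrite('pics/p6.png',np.hstack([cv2.resize(d["color"][110:260,180:400,::-1],(440,300)),cv2.resize(get_image('side')['color'][100:220,200:350,::-1],(350,300))]))
E
```

```text
clock: 19.07
tcp_pos: [0.5751, 0.1053, 0.0323]
tool_rot: [3.142, 0.0, -3.042]
contact_force: [-0.2, -0.3, -0.0]
opening: 0.418
finger_force: 0.0
clock: 19.48
tcp_pos: [0.577, 0.1057, 0.1349]
tool_rot: [3.141, 0.006, -3.042]
contact_force: [-0.2, 0.0, 0.2]
opening: 0.418
finger_force: 0.0
clock: 19.98
tcp_pos: [0.5516, 0.3156, 0.1309]
tool_rot: [3.134, -0.001, -3.029]
contact_force: [-0.5, 1.3, 0.3]
opening: 0.702
finger_force: 0.0
px [374. 214.] A 416.5 org [ 0.4426 -0.3612] head ang 1.8 len 0.0780 wid 0.0501 grip [ 0.4246 -0.3617]
px [211. 163.] A 435.5 org [0.5965 0.1076] head ang 6.7 len 0.1216 wid 0.0519 grip [0.5786 0.1055]
px [381. 157.] A 440.0 org [ 0.6035 -0.3892] head ang -1.9 len 0.1186 wid 0.0530 grip [ 0.5855 -0.3886]
```

View pics/p6.png

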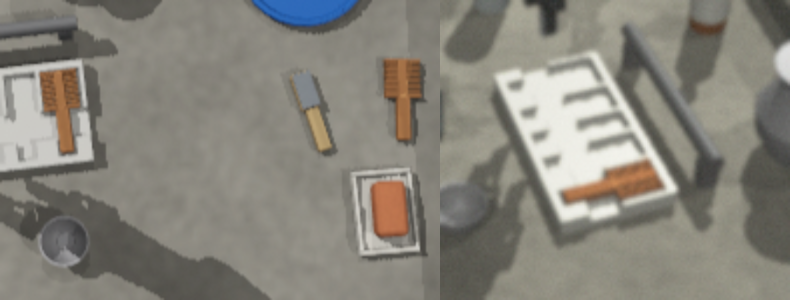

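The comb sits in its compartment (side crop (615,180)). The file and the right comb are unmoved, and the stone is flat in the dish.

```bash
sed -i 's/<22)/<28)/' m.py; python3 m.py; python3 - <<'E'
from h import *
d=get_image("top");H=hsv(d); m=np.zeros(H.shape[:2],bool); m[165:192,328:350]=(H[165:192,328:350,1]>70)
mu,a,lo,hi,w,n=piece(d,m,(339,175),.014);a=a*np.sign(a[0]);print("handle",mu.round(4),np.degrees(np.arctan2(a[1],a[0])).round(1),hi-lo,w,n)
# the blueish plate
print(H[155,330:342].tolist())
E
```

```text
px [374. 214.] A 416.5 org [ 0.4426 -0.3612] head ang 1.8 len 0.0780 wid 0.0501 grip [ 0.4246 -0.3617]
px [211. 163.] A 434.5 org [0.5965 0.1075] head ang 6.7 len 0.1216 wid 0.0515 grip [0.5786 0.1054]
px [381. 157.] A 439.0 org [ 0.6023 -0.3892] head ang -2.0 len 0.1162 wid 0.0529 grip [ 0.5843 -0.3886]
handle [ 0.56   -0.2633] 17.5 0.06458996430737296 0.022827393880287483 156
[[104, 20, 140], [105, 18, 140], [102, 18, 140], [107, 16, 140], [104, 20, 140], [106, 20, 140], [105, 22, 140], [108, 19, 137], [40, 7, 107], [20, 23, 98], [18, 25, 104], [21, 22, 150]]
```

```bash
python3 - <<'E'
from h import *
d=get_image("top");H=hsv(d); m=np.zeros(H.shape[:2],bool); s=np.s_[140:170,320:350]; m[s]=(H[s][...,0]>95)&(H[s][...,0]<115)&(H[s][...,1]>=12)&(H[s][...,2]>125)
m=cv2.morphologyEx(m.astype(np.uint8),cv2.MORPH_OPEN,np.ones((3,3)))
mu,a,lo,hi,w,n=piece(d,m,(333,153),.016);print("plate",mu.round(4),hi-lo,w,n)
h=np.array([.56,-.2633]);v=mu-h;L=np.linalg.norm(v);an=np.degrees(np.arctan2(v[1],v[0]));print("dist",L,"ang",an)
g=h+v/L*.011; print("grip",g,*go(*g,.09,an))
E
```

```text
plate [ 0.6194 -0.2478] 0.04644850992412094 0.025706751507844273 138
dist 0.0613643845979548 ang 14.636715909832398
grip [ 0.57064302 -0.26052042] [  3.89 -56.08   4.27] [-0.1 -0.1 -9.1]
```

```bash
python3 -m crank '{"slide":[[3.9,-56,0],[3.9,-56,0],[3.9,-56,0],[3.9,-56,0],[3.9,-56,0],[3.9,-56,0],[3.9,-56,0],[3.9,-56,0],[3.9,-56,0],[3.9,-56,0],[3.9,-56,0],[3.9,-56,0]],"turn":[[0,0,-9],[0,0,-9],[0,0,-9],[0,0,-9],[0,0,-9],[0,0,-9],[0,0,-9],[0,0,-9],[0,0,-9],[0,0,-9],[0,0,-9],[0,0,-9]]}'; python3 -c "
from h import *
print(*go(.5706,-.2605,.08,15))"
```

```text
clock: 21.28
tcp_pos: [0.5687, -0.1995, 0.1322]
tool_rot: [-3.141, -0.001, -2.888]
contact_force: [1.0, -0.5, -0.6]
opening: 0.702
finger_force: 0.0
[ 1.34 -5.95  5.22] [-0.  -0.  -0.5]
```

```bash
python3 -m crank '{"slide":[[1.3,-6,2],[1.3,-6,3],[1.3,-6,5.2],[1.3,-6,5.2],[1.3,-6,5.2],[1.3,-6,5.2],[1.3,-6,5.2]],"turn":[[0,0,-0.5],[0,0,-0.5],[0,0,-0.5],[0,0,-0.5],[0,0,-0.5],[0,0,-0.5],[0,0,-0.5]]}'; python3 -c "
from h import *
print(*go(.5706,-.2605,.0208,15))
d=get_image('side')['color'][220:384,220:400,::-1]
cv2.imwrite('pics/p7.png',cv2.resize(d,(440,400)))"
```

```text
clock: 21.87
tcp_pos: [0.5737, -0.2557, 0.0814]
tool_rot: [-3.141, 0.002, -2.874]
contact_force: [0.4, -0.2, -0.0]
opening: 0.704
finger_force: 0.0
[ 0.44 -0.37  6.06] [-0.   0.1  0.3]
```

View pics/p7.png

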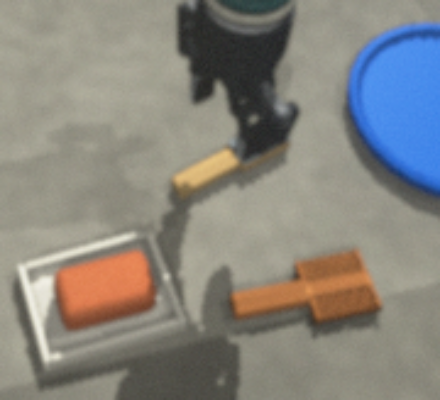

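The fingers are above the file's handle (crop (240,130)). Now the descent and grip.

```bash
python3 -m crank '{"slide":[[0.4,-0.3,2],[0.4,-0.3,4],[0.4,-0.3,6],[0.4,-0.3,6],[0.4,-0.3,6],[0.4,-0.3,6]],"turn":[[0,0,0],[0,0,0],[0,0,0],[0,0,0],[0,0,0],[0,0,0]]}'; python3 -m crank '{"slide":[[0,0,0],[0,0,0],[0,0,0],[0,0,0],[0,0,0],[0,0,0],[0,0,0],[0,0,0],[0,0,0]],"turn":[[0,0,0],[0,0,0],[0,0,0],[0,0,0],[0,0,0],[0,0,0],[0,0,0],[0,0,0],[0,0,0]]}' 0; python3 -m crank '{"slide":[[0,0,-2],[0,0,-5],[0,0,-8],[0,0,-8],[0,0,-8],[0,0,-8]],"turn":[[0,0,0],[0,0,0],[0,0,0],[0,0,0],[0,0,0],[0,0,0]]}';python3 - <<'E'
from h import *
ex=np.array([.9952,.0976]);print(*go(*(np.array([.5839,.2102])-.018*ex),.10,5.6))
E
```

```text
clock: 22.42
tcp_pos: [0.5709, -0.2605, 0.0215]
tool_rot: [-3.141, 0.002, -2.875]
contact_force: [0.2, -0.6, 0.3]
opening: 0.7
finger_force: 0.0
clock: 23.17
tcp_pos: [0.5706, -0.2611, 0.0215]
tool_rot: [-3.14, 0.001, -2.876]
contact_force: [-0.4, 0.5, 5.5]
opening: 0.213
finger_force: 60.6
clock: 23.67
tcp_pos: [0.5693, -0.2607, 0.1]
tool_rot: [3.141, -0.001, -2.876]
contact_force: [0.0, 0.3, -0.8]
opening: 0.212
finger_force: 59.7
[-11.99  45.36   0.  ] [ 0.  -0.   9.6]
```

```bash
python3 -m crank '{"slide":[[-12,45.4,0],[-12,45.4,0],[-12,45.4,0],[-12,45.4,0],[-12,45.4,0],[-12,45.4,0],[-12,45.4,0],[-12,45.4,0],[-12,45.4,0],[-12,45.4,0],[-12,45.4,0],[-12,45.4,0]],"turn":[[0,0,9.6],[0,0,9.6],[0,0,9.6],[0,0,9.6],[0,0,9.6],[0,0,9.6],[0,0,9.6],[0,0,9.6],[0,0,9.6],[0,0,9.6],[0,0,9.6],[0,0,9.6]]}'; python3 -m crank '{"slide":[[0,0,0],[0,0,1],[0,0,2.5],[0,0,2.5],[0,0,2.5]],"turn":[[0,0,0],[0,0,0],[0,0,0],[0,0,0],[0,0,0]]}'; python3 - <<'E'
from h import *
ex=np.array([.9952,.0976]);print(*go(*(np.array([.5839,.2102])-.018*ex),.032,5.6))
d=get_image('side')['color'][90:220,200:350,::-1]
cv2.imwrite('pics/p8.png',cv2.resize(d,(460,400)))
E
```

```text
clock: 24.67
tcp_pos: [0.5645, 0.2189, 0.0987]
tool_rot: [3.136, -0.001, -3.033]
contact_force: [-0.1, 1.0, -0.7]
opening: 0.213
finger_force: 59.7
clock: 25.08
tcp_pos: [0.5653, 0.2056, 0.0734]
tool_rot: [-3.139, -0.004, -3.047]
contact_force: [-0.7, -0.4, -1.1]
opening: 0.215
finger_force: 59.7
[-0.11  0.29  4.13] [-0.2 -0.2 -0.2]
```

View pics/p8.png

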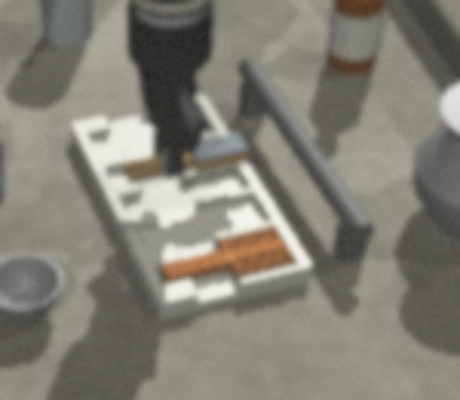

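The file hangs level over the middle of the tray (crop (190,155)). I'll settle sideways first, then lower.

```bash
python3 -m crank '{"slide":[[-0.1,0.3,1],[-0.1,0.3,1.5],[-0.1,0.3,1.5],[-0.1,0.3,1.5],[-0.1,0.3,1.5],[-0.1,0.3,1.5]],"turn":[[0,0,-0.2],[0,0,-0.2],[0,0,-0.2],[0,0,-0.2],[0,0,-0.2],[0,0,-0.2]]}'; python3 - <<'E'
from h import *
ex=np.array([.9952,.0976]);print(*go(*(np.array([.5839,.2102])-.018*ex),.032,5.6))
E
```

```text
clock: 25.63
tcp_pos: [0.5673, 0.2119, 0.0604]
tool_rot: [3.141, 0.001, -3.04]
contact_force: [-0.3, 0.7, -0.8]
opening: 0.216
finger_force: 59.7
[ 0.17 -0.33  2.84] [0.  0.  0.2]
```

```bash
python3 -m crank '{"slide":[[0.1,-0.3,0],[0.1,-0.3,1],[0.1,-0.3,2],[0.1,-0.3,2.8],[0.1,-0.3,2.8],[0.1,-0.3,2.8]],"turn":[[0,0,0.2],[0,0,0.2],[0,0,0.2],[0,0,0.2],[0,0,0.2],[0,0,0.2]]}'
```

```text
clock: 26.13
tcp_pos: [0.566, 0.2087, 0.031]
tool_rot: [-3.141, -0.001, -3.043]
contact_force: [-0.6, -0.3, -1.4]
opening: 0.215
finger_force: 61.4
```

```bash
python3 -m crank '{"slide":[[0,0,0],[0,0,0],[0,0,0],[0,0,0],[0,0,0]],"turn":[[0,0,0],[0,0,0],[0,0,0],[0,0,0],[0,0,0]]}' 0.42;  python3 -m crank '{"slide":[[0,0,-2],[0,0,-6],[0,0,-10],[0,0,-10],[0,0,-10]],"turn":[[0,0,0],[0,0,0],[0,0,0],[0,0,0],[0,0,0]]}'; python3 -m crank '{"slide":[[0,18,0],[0,18,0],[0,18,0],[0,18,0],[0,18,0],[0,18,0]],"turn":[[0,0,0],[0,0,0],[0,0,0],[0,0,0],[0,0,0],[0,0,0]]}' 0.7; python3 m.py;  python3 - <<'E'
from h import *
d=get_image("top");cv2.imwrite('pics/p9.png',np.hstack([cv2.resize(d["color"][110:260,150:410,::-1],(440,254)),cv2.resize(get_image('side')['color'][100:220,200:350,::-1],(318,254))]))
print(*go(.585,-.389,.1,-2))
E
```

```text
clock: 26.55
tcp_pos: [0.5665, 0.2088, 0.0322]
tool_rot: [3.142, 0.0, -3.043]
contact_force: [-0.1, 0.0, 0.8]
opening: 0.423
finger_force: 0.0
clock: 26.97
tcp_pos: [0.5684, 0.2095, 0.135]
tool_rot: [3.14, 0.006, -3.044]
contact_force: [-0.6, -1.2, -0.5]
opening: 0.418
finger_force: 0.0
clock: 27.47
tcp_pos: [0.5454, 0.3951, 0.1305]
tool_rot: [3.138, -0.002, -3.034]
contact_force: [-0.0, 0.7, 0.4]
opening: 0.701
finger_force: 0.0
px [374. 214.] A 417.5 org [ 0.4425 -0.3611] head ang 1.5 len 0.0780 wid 0.0500 grip [ 0.4245 -0.3616]
px [211. 163.] A 436.5 org [0.5965 0.1076] head ang 6.8 len 0.1216 wid 0.0520 grip [0.5787 0.1054]
px [381. 157.] A 441.5 org [ 0.6036 -0.3893] head ang -1.9 len 0.1188 wid 0.0530 grip [ 0.5856 -0.3887]
[  3.87 -77.45   3.32] [-0.2 -0.1  7.6]
```

View pics/p9.png

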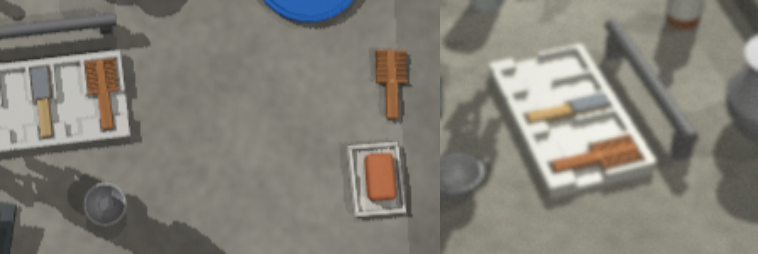

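The file sits in the middle compartment (side crop (568,105)). On to the last comb at grip (0.585, -0.389).

```bash
python3 -m crank '{"slide":[[3.9,-77.5,0],[3.9,-77.5,0],[3.9,-77.5,0],[3.9,-77.5,0],[3.9,-77.5,0],[3.9,-77.5,0],[3.9,-77.5,0],[3.9,-77.5,0],[3.9,-77.5,0],[3.9,-77.5,0],[3.9,-77.5,0],[3.9,-77.5,0]],"turn":[[0,0,7.6],[0,0,7.6],[0,0,7.6],[0,0,7.6],[0,0,7.6],[0,0,7.6],[0,0,7.6],[0,0,7.6],[0,0,7.6],[0,0,7.6],[0,0,7.6],[0,0,7.6]]}'; python3 -c "
from h import *
print(*go(.585,-.389,.08,-2))"
```

```text
clock: 28.62
tcp_pos: [0.5705, -0.1164, 0.1319]
tool_rot: [-3.14, -0.002, 3.103]
contact_force: [0.5, -0.4, -0.1]
opening: 0.698
finger_force: 0.0
[ -2.52 -27.18   5.22] [-0.1 -0.1 -0.2]
```

```bash
python3 -m crank '{"slide":[[-2.5,-27.2,0],[-2.5,-27.2,0],[-2.5,-27.2,0],[-2.5,-27.2,0],[-2.5,-27.2,0],[-2.5,-27.2,0],[-2.5,-27.2,2],[-2.5,-27.2,4],[-2.5,-27.2,5],[-2.5,-27.2,5],[-2.5,-27.2,5]],"turn":[[0,0,0],[0,0,0],[0,0,0],[0,0,0],[0,0,0],[0,0,0],[0,0,0],[0,0,0],[0,0,0],[0,0,0],[0,0,0]]}'; python3 - <<'E'
from h import *
print(*go(.585,-.389,.0208,-2))
d=get_image("side");H=hsv(d)
brown=(H[...,1]>100)&((H[...,0]<22)|(H[...,0]>175))
for c in cv2.findContours(brown.astype(np.uint8),0,1)[0]:
    if cv2.contourArea(c)>60: print(cv2.boundingRect(c),plane(d,c[:,0].mean(0),.012).round(3))
E
```

```text
clock: 29.53
tcp_pos: [0.5869, -0.3831, 0.0813]
tool_rot: [3.14, -0.003, 3.107]
contact_force: [0.0, 0.2, 0.2]
opening: 0.699
finger_force: 0.0
[ 0.15 -0.61  6.05] [ 0.1 -0.1  0. ]
(314, 333, 62, 20) [[ 0.601 -0.399  0.012]]
(243, 322, 41, 33) [[ 0.443 -0.35   0.012]]
(253, 165, 42, 16) [[0.6   0.115 0.012]]
```

```bash
python3 -m crank '{"slide":[[0.2,-0.5,2],[0.2,-0.5,4],[0.2,-0.5,6],[0.2,-0.5,6],[0.2,-0.5,6],[0.2,-0.5,6]],"turn":[[0,0,0],[0,0,0],[0,0,0],[0,0,0],[0,0,0],[0,0,0]]}'; python3 -m crank '{"slide":[[0,0,0],[0,0,0],[0,0,0],[0,0,0],[0,0,0],[0,0,0],[0,0,0],[0,0,0],[0,0,0]],"turn":[[0,0,0],[0,0,0],[0,0,0],[0,0,0],[0,0,0],[0,0,0],[0,0,0],[0,0,0],[0,0,0]]}' 0; python3 -m crank '{"slide":[[0,0,-2],[0,0,-5],[0,0,-8],[0,0,-8],[0,0,-8],[0,0,-8]],"turn":[[0,0,0],[0,0,0],[0,0,0],[0,0,0],[0,0,0],[0,0,0]]}';python3 - <<'E'
from h import *
ex=np.array([.9952,.0976]);print(*go(*(np.array([.5737,.3147])-.018*ex),.10,5.6))
E
```

```text
clock: 30.08
tcp_pos: [0.5875, -0.3889, 0.0239]
tool_rot: [-3.141, 0.002, 3.108]
contact_force: [0.4, 0.1, 0.7]
opening: 0.701
finger_force: 0.0
clock: 30.83
tcp_pos: [0.5869, -0.3896, 0.0236]
tool_rot: [-3.141, 0.002, 3.107]
contact_force: [-1.3, 0.9, 6.4]
opening: 0.211
finger_force: 61.0
clock: 31.33
tcp_pos: [0.5856, -0.3888, 0.1019]
tool_rot: [3.141, -0.001, 3.107]
contact_force: [-0.5, -0.4, -0.8]
opening: 0.214
finger_force: 60.2
[ 5.4  70.03  0.22] [ 0.  -0.  -7.6]
```

```bash
python3 -m crank '{"slide":[[5.4,70,0],[5.4,70,0],[5.4,70,0],[5.4,70,0],[5.4,70,0],[5.4,70,0],[5.4,70,0],[5.4,70,0],[5.4,70,0],[5.4,70,0],[5.4,70,0],[5.4,70,0]],"turn":[[0,0,-7.6],[0,0,-7.6],[0,0,-7.6],[0,0,-7.6],[0,0,-7.6],[0,0,-7.6],[0,0,-7.6],[0,0,-7.6],[0,0,-7.6],[0,0,-7.6],[0,0,-7.6],[0,0,-7.6]]}'; python3 - <<'E'
from h import *
ex=np.array([.9952,.0976]);print(*go(*(np.array([.5737,.3147])-.0165*ex),.10,5.6))
E
```

```text
clock: 32.33
tcp_pos: [0.5632, 0.1121, 0.1006]
tool_rot: [-3.141, -0.003, -3.043]
contact_force: [0.7, -0.4, -0.3]
opening: 0.213
finger_force: 60.2
[-1.38 20.06  0.04] [-0.  -0.2  0. ]
```

```bash
python3 -m crank '{"slide":[[-1.4,20,0],[-1.4,20,0],[-1.4,20,0],[-1.4,20,0],[-1.4,20,0],[-1.4,20,0],[-1.4,20,0],[-1.4,20,1],[-1.4,20,3],[-1.4,20,3],[-1.4,20,3],[-1.4,20,3]],"turn":[[0,0,0],[0,0,0],[0,0,0],[0,0,0],[0,0,0],[0,0,0],[0,0,0],[0,0,0],[0,0,0],[0,0,0],[0,0,0],[0,0,0]]}'; python3 - <<'E'
from h import *
ex=np.array([.9952,.0976]);print(*go(*(np.array([.5737,.3147])-.0165*ex),.034,5.6))
d=get_image('side')['color'][70:220,190:350,::-1]
cv2.imwrite('pics/p10.png',cv2.resize(d,(480,450)))
E
```

```text
clock: 33.33
tcp_pos: [0.5595, 0.3088, 0.0718]
tool_rot: [-3.14, -0.001, -3.046]
contact_force: [0.2, -0.6, -0.8]
opening: 0.212
finger_force: 60.2
[0.18 0.45 3.78] [-0.1 -0.1 -0.1]
```

View pics/p10.png

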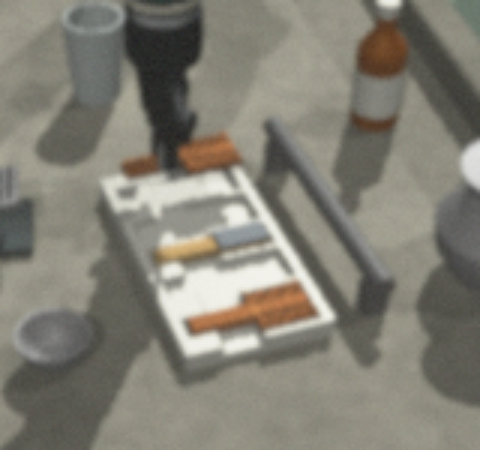

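The last comb is level over the far compartment (crop (185,155)), and the other pieces are in place. I'll settle, then lower.

```bash
python3 -m crank '{"slide":[[0.2,0.4,0],[0.2,0.4,1],[0.2,0.4,1],[0.2,0.4,1],[0.2,0.4,1]],"turn":[[0,0,0],[0,0,0],[0,0,0],[0,0,0],[0,0,0]]}'; python3 - <<'E'
from h import *
ex=np.array([.9952,.0976]);print(*go(*(np.array([.5737,.3147])-.0165*ex),.034,5.6))
E
```

```text
clock: 33.8
tcp_pos: [0.5568, 0.3146, 0.062]
tool_rot: [-3.141, -0.0, -3.043]
contact_force: [0.4, 0.2, -0.6]
opening: 0.211
finger_force: 60.2
[-0.04 -0.15  2.8 ] [-0. -0.  0.]
```

```bash
python3 -m crank '{"slide":[[0,-0.15,1],[0,-0.15,2],[0,-0.15,2.7],[0,-0.15,2.8],[0,-0.15,2.8],[0,-0.15,2.8]],"turn":[[0,0,0],[0,0,0],[0,0,0],[0,0,0],[0,0,0],[0,0,0]]}'
```

```text
clock: 34.3
tcp_pos: [0.5568, 0.3129, 0.0335]
tool_rot: [-3.141, -0.001, -3.044]
contact_force: [-0.6, -1.1, -0.0]
opening: 0.212
finger_force: 62.1
```

```bash
python3 -m crank '{"slide":[[0,0,0],[0,0,0],[0,0,0],[0,0,0],[0,0,0]],"turn":[[0,0,0],[0,0,0],[0,0,0],[0,0,0],[0,0,0]]}' 0.42;  python3 -m crank '{"slide":[[0,0,-2],[0,0,-6],[0,0,-10],[0,0,-10],[0,0,-10],[0,0,-10]],"turn":[[0,0,0],[0,0,0],[0,0,0],[0,0,0],[0,0,0],[0,0,0]]}';  python3 - <<'E'
from h import *
print(*go(.381,.305,.11,0))
E
```

```text
clock: 34.72
tcp_pos: [0.5571, 0.3132, 0.0344]
tool_rot: [3.141, 0.0, -3.043]
contact_force: [0.6, -0.2, -0.0]
opening: 0.426
finger_force: 0.0
clock: 35.22
tcp_pos: [0.5567, 0.313, 0.1342]
tool_rot: [3.142, -0.0, -3.043]
contact_force: [-0.5, 0.2, -0.5]
opening: 0.421
finger_force: 0.0
[17.56  0.93  2.43] [ 0.  -0.   5.6]
```

```bash
python3 -m crank '{"slide":[[17.5,0.9,0],[17.5,0.9,0],[17.5,0.9,0],[17.5,0.9,0],[17.5,0.9,0],[17.5,0.9,2.4],[17.5,0.9,2.4],[17.5,0.9,2.4],[17.5,0.9,2.4]],"turn":[[0,0,5.6],[0,0,5.6],[0,0,5.6],[0,0,5.6],[0,0,5.6],[0,0,5.6],[0,0,5.6],[0,0,5.6],[0,0,5.6]]}' 0; python3 - <<'E'
from h import *
print(*go(.382,.305,.0575,0))
d=get_image("top");cv2.imwrite('pics/p11.png',np.hstack([cv2.resize(d["color"][110:300,100:250,::-1],(360,456)),cv2.resize(get_image('side')['color'][70:220,190:350,::-1],(420,456))]))
E
```

```text
clock: 35.97
tcp_pos: [0.3825, 0.3046, 0.1097]
tool_rot: [-3.14, -0.001, 3.141]
contact_force: [0.8, -0.0, -0.2]
opening: 0.004
finger_force: 0.0
[0.04 0.04 5.22] [-0.1 -0.  -0. ]
```

View pics/p11.png

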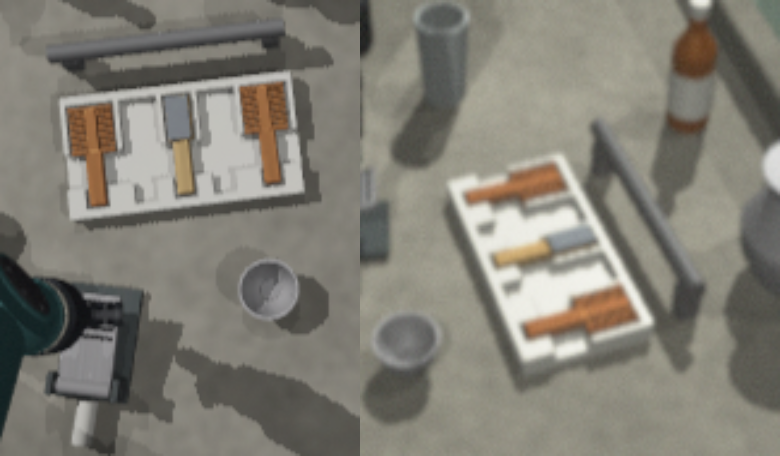

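All three pieces lie flat in their compartments (top crop: combs (92,150) and (265,130), file (180,140)). The gripper is over the pedal pad, so I'll press.

```bash
python3 -m crank '{"slide":[[0,0,1.5],[0,0,2.4],[0,0,3.0],[0,0,3.6],[0,0,4.2],[0,0,4.8],[0,0,5.2],[0,0,5.5],[0,0,5.7],[0,0,5.7],[0,0,5.7]],"turn":[[0,0,0],[0,0,0],[0,0,0],[0,0,0],[0,0,0],[0,0,0],[0,0,0],[0,0,0],[0,0,0],[0,0,0],[0,0,0]]}'
```

```text
clock: 36.98
tcp_pos: [0.3839, 0.3047, 0.0563]
tool_rot: [3.14, 0.003, 3.14]
contact_force: [-1.1, -5.1, 34.1]
opening: 0.002
finger_force: 17.0
```

Same force and depth as the first press, so the pedal is at its stop. I'll hold, then release.

```bash
python3 -m crank '{"slide":[[0,0,0],[0,0,0],[0,0,0],[0,0,0],[0,0,0],[0,0,0],[0,0,0],[0,0,0],[0,0,0],[0,0,0],[0,0,0],[0,0,0]],"turn":[[0,0,0],[0,0,0],[0,0,0],[0,0,0],[0,0,0],[0,0,0],[0,0,0],[0,0,0],[0,0,0],[0,0,0],[0,0,0],[0,0,0]]}'
python3 -m crank '{"slide":[[0,0,0],[0,0,0],[0,0,0],[0,0,0],[0,0,0],[0,0,0],[0,0,0],[0,0,0],[0,0,0],[0,0,0],[0,0,0],[0,0,0]],"turn":[[0,0,0],[0,0,0],[0,0,0],[0,0,0],[0,0,0],[0,0,0],[0,0,0],[0,0,0],[0,0,0],[0,0,0],[0,0,0],[0,0,0]]}'
python3 -m crank '{"slide":[[0,0,0],[0,0,0],[0,0,0],[0,0,0],[0,0,0],[0,0,0]],"turn":[[0,0,0],[0,0,0],[0,0,0],[0,0,0],[0,0,0],[0,0,0]]}'
python3 -m crank '{"slide":[[0,0,-0.6],[0,0,-1.5],[0,0,-2.5],[0,0,-3.5],[0,0,-7],[0,0,-10],[0,0,-10],[0,0,-10],[0,0,-10],[0,0,-10],[0,0,-10]],"turn":[[0,0,0],[0,0,0],[0,0,0],[0,0,0],[0,0,0],[0,0,0],[0,0,0],[0,0,0],[0,0,0],[0,0,0],[0,0,0]]}'; python3 m.py; python3 - <<'E'
from h import *
d=get_image("top");cv2.imwrite('pics/p12.png',np.vstack([cv2.resize(d["color"][110:300,100:410,::-1],(620,380))]))
E
```

```text
clock: 37.98
tcp_pos: [0.3838, 0.3047, 0.0563]
tool_rot: [3.14, 0.003, 3.14]
contact_force: [-1.3, -3.8, 34.2]
opening: -0.001
finger_force: 16.9
clock: 38.98
tcp_pos: [0.3839, 0.3047, 0.0563]
tool_rot: [3.14, 0.003, 3.14]
contact_force: [-1.2, -4.8, 33.6]
opening: -0.001
finger_force: 16.9
clock: 39.48
tcp_pos: [0.3839, 0.3046, 0.0563]
tool_rot: [3.14, 0.003, 3.14]
contact_force: [-0.4, -4.6, 33.7]
opening: -0.003
finger_force: 16.9
clock: 40.4
tcp_pos: [0.3812, 0.3043, 0.152]
tool_rot: [-3.14, -0.002, -3.141]
contact_force: [-0.3, 0.4, -0.0]
opening: -0.0
finger_force: 0.0
px [374. 214.] A 416.5 org [ 0.4426 -0.3612] head ang 1.8 len 0.0780 wid 0.0501 grip [ 0.4246 -0.3617]
px [138. 171.] A 444.0 org [0.5786 0.3186] head ang 4.9 len 0.1186 wid 0.0529 grip [0.5607 0.3171]
px [211. 163.] A 436.5 org [0.5965 0.1076] head ang 6.8 len 0.1216 wid 0.0520 grip [0.5787 0.1054]
```

View pics/p12.png

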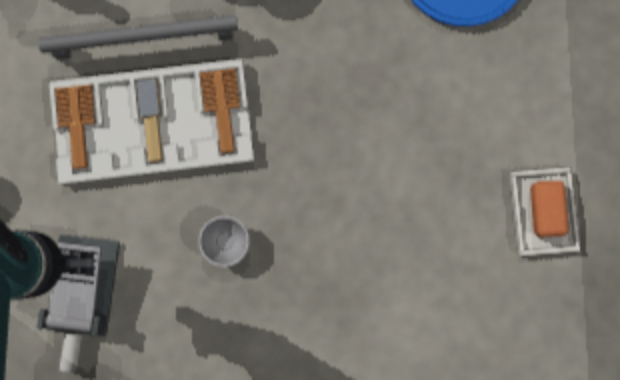

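The pieces are in the tray ((75,125), (148,120), (220,110)), the stone is in the dish (550,208), the bowl is unmoved (225,240) and the arm is clear.

```bash
python3 -c "
from workcell import *
print(close_job())"
```

```text
the job is handed in; nothing more can be done
None
```

The job is handed in: the stone is flat in the dish, both combs and the file found on the cement (no brushes there) are in their own compartments, and the pedal was held at its stop over 2 s both before and after loading; no verdict came back.

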